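Pull a job tray from the stack at the watchmaker's bench

ROBOT

A 6-joint arm with a two-finger parallel gripper is mounted at the origin on the work surface. World frame = base frame: x ahead of the robot, y to its left, z up, the work surface at z = 0. Lengths are in mm, angles in rad, forces in N, time in s.
With the tool pointing down it reaches from about 350 to 975 mm from the base axis. Payload 7.1 kg.
Tool frame: the origin (TCP) lies between the finger pads; the fingertips stand 19 mm ahead of it and the grasp point (between the pads) is the TCP; z points along the fingers, y is the line along which they close (so a half turn about z gives the same grasp; the last joint's range is limited). The gripper opens to 88 mm and grips with 3 to 60 N. Pads are 20 mm wide; open, the fingers measure 115 mm over their backs; the gripper's body (75 mm by 178 mm) begins 61 mm behind the grasp point.
Start: joints at [-1.237, 0.423, 1.63, -0, 1.089, -0.019], TCP at [215.971, -586.482, 241.675] pointing down, gripper open.
Joint ranges: [-3, 3], [-0.9, 2.11], [0.09, 2.58], [-1.31, 4.45], [0.11, 2.69], [-2.54, 2.54]. Speed limits (rad/s): [2.39, 2.39, 3.01, 3.14, 3.14, 3.14].

INTERFACE

Orientations are given as a rotation vector (axis times angle).
In Python, from workcell import ctrl gives the robot as it stands.
- The arm moves only by the tool arm_command, never from a script. Its argument "series" is a list of rows, each an object with "linear": the shift along the tool's x, y, z in m, a list of three; "turn": the turn about the tool's z in rad. A call has 1 to 10 rows; each row shifts and turns the commanded pose from where the row before left it, along the tool's axes as they then stand; what a row does not reach is not made up. A row lasts 1/10 s, in which the tool goes at most 50 mm and 8.59 degrees, less where a joint would pass 70% of its speed; a pose out of reach is approached as far as the arm can. A call with a gripper value outside its range is refused whole. "jaw" is the opening, from -1 (shut) to 1 (fully open), set as the call begins (left out, the last holds). The fingers move at their own pace and stop on an object; the grip force is fixed at half the most. Time passes only in rows, so rows that do not move let the fingers close. It gives the time, the measured TCP pose, the force, the opening and the grip force at its end, in the units of the state.
- ctrl.get_obs(): the state, without advancing time (a new reading comes with each control period).
- ctrl.get_image(name): name is "side" or "top"; returns a dict with "frame" (420x560x3 uint8, blue, green, red), "fx", "fy", "cx", "cy" (pixels), "k1" (the pictures are not rectified: a ray, as slopes to the right and down, at radius r is drawn at 1 + k1 r^2 times it, then the intrinsics apply), "rvec" (rotation vector, rad) and "tvec" (3), from world to camera coordinates, as OpenCV has them. Camera axes: x right, y down, z forward; pixel columns grow to the right and rows downward; lengths in mm; the calibration is good to about 2 mm. A picture is of the moment at which its call begins. There is no depth.
- ctrl.close_job(): hands the job in; it is judged then, once.
The state is a dict: "t": time; "qpos": joint angles; "qvel": joint speeds; "joint_torque": joint torques, N m; "ee_pos": TCP position; "orientation": TCP orientation; "ft_force": force on the tool from outside, world axes, zero at the start; "moment": the same for the moment, N m; "width": finger opening in mm; "grasp_force": force on a finger pad.
Only numpy, scipy, OpenCV 4.12 (cv2) and the standard library are available. Lean on these libraries where they do the work, as an engineer would, in place of code of your own. Each camera call takes 0.05 s, during which the arm holds its last target. There are 200 camera calls.

TASK

A stack of three open job trays stands on the watchmaker's bench and the bottom one is wanted next: lift off the two upper trays and set them aside on the bench, put the bottom tray down in the middle of the green pad, and leave the other two stacked again on the bare bench beside the mat, fully nested and in the order they were, the top tray uppermost. Carry the trays level so that their contents stay in, set each one down without dropping it, and do not disturb the other things on the bench.

Things in the scene. Friction and masses are not known exactly. Their poses are not given: they have to be found in the camera images.
- tray_bottom: The wanted tray, at the bottom of the stack, loose on the bench (height 0). All trays are the same grey plastic open box, 100 long (own x) x 64 wide (own y) x 36 mm high, told apart by place in the stack only; 0.08 to 0.15 kg plus contents. Origin: centre of the underside, z up. Walls 4 mm thick, from 10 mm (the inner floor) to 36 mm (rim) above the origin. The -x end carries a card holder (2 mm).
- tray_top: Top tray of the stack, 60 mm above tray_bottom, rim 96 mm above the bench; same shape. Each tray can be gripped from above by its long sides, 64 mm apart (rigid; 35 N is safe). Room to set trays aside: from the stack the bench is bare for 180 mm away from the robot and for 180 mm on the side away from the mat.
- job_top: Loose steel wristwatch head, 38 mm across, 10 mm high, lying on the floor of tray_top. Origin: centre of its underside.
- pad (a point): Centre of the top face of the green pad, 200 (own x) x 220 mm (own y), 5 mm above the bench, on a blue silicone mat (330 x 250 mm) fixed to the bench. +x points to the mat's far edge, where tin, oil pot and 10 mm high moulded compartments begin 20 mm beyond the pad. z up. The mat lies on one side of the robot's centre line and the stack on the other; sides vary.
- tin: Bystander: round black lidded tin, 60 mm across, 31 mm high, on the far corner of the mat. Origin: centre of its underside.
- oil_pot: Bystander: small metal oil pot with a knobbed lid, 36 mm across, 27 mm high, on the far part of the mat. Origin: centre of its underside.
- loupe: Bystander: black eye loupe, 40 mm across, 30 mm high, standing on the bench near the robot's centre line between mat and stack. Origin: centre of its underside.
- tray_middle: Middle tray of the stack, origin 30 mm above tray_bottom's; same shape. How trays nest: a rounded rib under each (6 mm high, 88 x 52 mm outside) drops into the mouth of the tray below (92 x 56 mm inside: about 2 mm play each side) and its floor's edge rests on that rim, walls flush, origins 30 mm apart. Gripped too low, the tray below is pinched as well: keep fingertips over 6 mm above the origin.
- job_bottom: Loose watch movement in a round black holder, 36 mm across, 8 mm high, lying on the floor of tray_bottom. Origin: centre of its underside.
- job_middle: Loose watch movement in a round black holder, 30 mm across, 8 mm high, lying on the floor of tray_middle. Origin: centre of its underside.
Mind the look-alikes: they are no part of the job. Leave any orange or red look-alike of the tray_top alone.

How it is judged (in metres and radians):
On the way, in this order (a step that is already met when the one before it is completed fails the run):
1. the two upper trays stand aside, let go, while the wanted tray is still where the stack stood (within 20 mm) (distance of tray_bottom from where it was at the start of the episode below 0.02 m and linear speed of each of tray_bottom, tray_middle, tray_top below 0.03 m/s and contact force between the fingers and tray_bottom below 0.3 N and horizontal distance between each of tray_middle, tray_top and tray_bottom above 0.06 m and height (world z) of each of tray_middle, tray_top below 0.05 m and angle between each of tray_middle, tray_top's own z axis and vertical below 0.1 rad and contact force between the fingers and tray_middle below 0.3 N and contact force between the fingers and tray_top below 0.3 N), for 0.2 s.
2. the wanted tray stands in the middle of the green pad, let go (horizontal distance between tray_bottom and pad below 0.04 m and z of tray_bottom in the frame of pad between -0.003 and 0.004 m and angle between tray_bottom's own z axis and vertical below 0.05 rad and linear speed of tray_bottom below 0.03 m/s and contact force between the fingers and tray_bottom below 0.3 N), for 0.2 s.
At the end, for the whole second after the job is handed in: The wanted tray is upright on the pad, centre within 40 mm of the pad's; the middle tray stands on the bare bench (not on the mat) with the top tray nested on it (30 mm up within 3 mm, 5 mm sideways, 0.1 rad, either way round); each job lies in its own tray; all let go and at rest (all of step 2 and horizontal distance between tray_top and tray_middle below 0.005 m and z of tray_top in the frame of tray_middle between 0.027 and 0.0325 m and angle between the x axis of tray_top and the x axis of tray_middle, either way round below 0.1 rad and height (world z) of tray_middle between -0.003 and 0.0025 m and angle between tray_middle's own z axis and vertical below 0.05 rad and linear speed of each of tray_middle, tray_top below 0.03 m/s and contact force between the fingers and tray_middle below 0.3 N and contact force between the fingers and tray_top below 0.3 N and horizontal distance between job_bottom and tray_bottom below 0.045 m and z of job_bottom in the frame of tray_bottom between 0.005 and 0.025 m and horizontal distance between job_middle and tray_middle below 0.045 m and z of job_middle in the frame of tray_middle between 0.005 and 0.025 m and horizontal distance between job_top and tray_top below 0.045 m and z of job_top in the frame of tray_top between 0.005 and 0.025 m); the robot touches nothing.
It fails at once if a tray is tipped by more than 0.5 rad (about 30 degrees) (angle between any of tray_bottom, tray_middle, tray_top's own z axis and vertical above 0.5 rad).
It fails at once if a tray is dropped: it falls free, touching nothing, at more than 0.5 m/s (a drop of more than about 13 mm) ((contact force between tray_bottom and anything else below 0.02 N and linear speed of tray_bottom above 0.5 m/s) or (contact force between tray_middle and anything else below 0.02 N and linear speed of tray_middle above 0.5 m/s) or (contact force between tray_top and anything else below 0.02 N and linear speed of tray_top above 0.5 m/s)).
It fails at once if the tin, the oil pot or the loupe is moved by more than 20 mm (distance of any of tin, oil_pot, loupe from where it was at the start of the episode above 0.02 m).
It also fails if it takes over 72 s, if anything falls off the work surface, if the arm or the gripper's body presses on something with over 40 N, if the wrist force passes 120 N, or if a joint passes its speed limit or range.

## Working session

There is one attempt and no reset: what is moved stays moved. The work goes in short steps, Python scripts to look and compute and a tool call to move; the robot and the scene stay as the last step left them, time stands still between calls to the robot, and variables do not carry over. Pictures are saved under pics/ and viewed, at most 10 in all, crops included, and the job is handed in when it is done.

Besides the shell and the picture viewer there is one more tool, called after "Request:" in YAML: its name, and indented under it one key for each argument. arm_command: Moves the arm, as the interface text tells. Its arguments: {"type":"object","properties":{"series":{"type":"array"},"jaw":{"type":"number"}},"required":["series"]}

```bash
mkdir -p pics
cat > h.py <<'E'
import numpy as np,cv2
from workcell import ctrl
def cam(n):
    d=ctrl.get_image(n); return d
def K(d): return np.array([[d['fx'],0,d['cx']],[0,d['fy'],d['cy']],[0,0,1.]]),np.array([d['k1'],0,0,0.])
def ray(d,u,v,z):
    k,D=K(d); p=cv2.undistortPoints(np.array([[[u,v]]],float),k,D)[0,0]
    R=cv2.Rodrigues(np.array(d['rvec'],float))[0]; t=np.array(d['tvec'],float).ravel()
    c=-R.T@t; r=R.T@np.array([p[0],p[1],1]); return c+r*(z-c[2])/r[2]
def proj(d,P):
    k,D=K(d); return cv2.projectPoints(np.array(P,float).reshape(-1,1,3),np.array(d['rvec'],float),np.array(d['tvec'],float),k,D)[0][:,0]
E
python3 - <<'E'
from h import *
import pickle
o=ctrl.get_obs();print(o)
for n in('top','side'):
    d=cam(n);cv2.imwrite(f'pics/{n}0.png',cv2.resize(d['frame'],(800,600),interpolation=cv2.INTER_CUBIC));pickle.dump(d,open(n+'0.pkl','wb'))
    print(n,d['k1'],d['fx'],cv2.Rodrigues(np.array(d['rvec'],float))[0].round(2).tolist(),d['tvec'])
E
```

```text
{'t': 0.0, 'qpos': array([-1.23699036e+00,  4.23827016e-01,  1.63069471e+00, -3.61986113e-06,
        1.08863319e+00, -1.89813241e-02]), 'qvel': array([-0.00078767, -0.00076776, -0.00089177, -0.0003579 , -0.0010892 ,
        0.0009726 ]), 'joint_torque': array([-3.21333922e-03, -5.44629192e+01, -2.73668039e+01,  6.42452622e-02,
        2.27581593e-02, -1.30816325e-04]), 'ee_pos': array([ 215.80339537, -585.98372537,  240.90847576]), 'orientation': array([-3.09132537e+00, -5.51019628e-01,  3.89477768e-04]), 'ft_force': array([0.1723107 , 0.4910641 , 0.38145963]), 'moment': array([0.05431812, 0.01845516, 0.02341146]), 'grasp_force': 0.0, 'width': 87.63204840409377}
top -0.022770610529197894 388.5641146041031 [[0.02, -1.0, -0.0], [-0.98, -0.01, -0.19], [0.19, 0.01, -0.98]] [4.46278446e-01 4.68582324e+02 8.39138611e+02]
side 0.016732913343984853 452.6244724771767 [[0.91, -0.41, -0.01], [-0.31, -0.65, -0.69], [0.28, 0.63, -0.72]] [-420.75998083  206.15399176 1079.24756257]
```

View pics/top0.png

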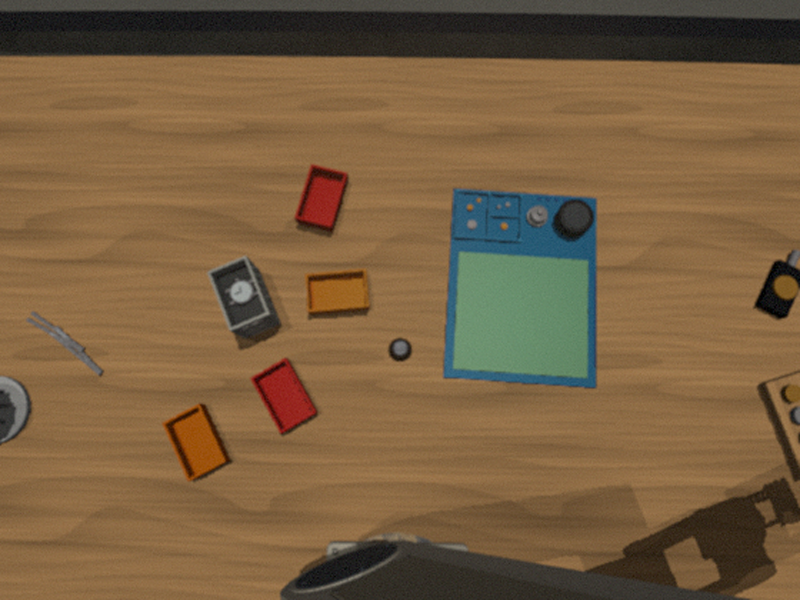

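View pics/side0.png

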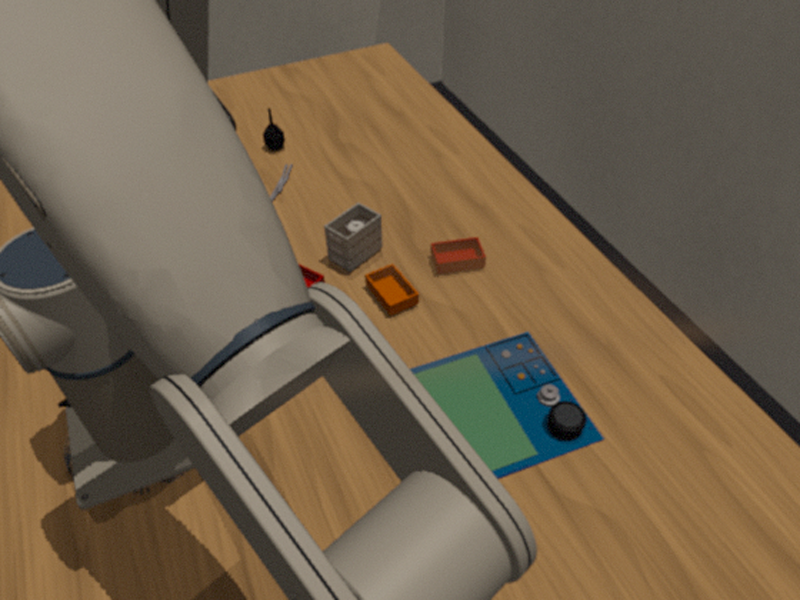

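The top view shows the grey stack (rim roughly at (210,268), (247,257), (271,322), (233,333) in the 800-px picture), with the pad at (457-590, 252-378), the loupe at (400,349), and red and orange decoys around the stack. I'll enlarge the stack.

Run:
```python
from h import *
import pickle
d=pickle.load(open('top0.pkl','rb'));f=d['frame']
a=cv2.resize(f[170:245,135:210],(600,600),interpolation=cv2.INTER_CUBIC)
cv2.imwrite('pics/a.png',a)
for u,v,z,n in[(457,252,5,'p'),(590,260,5,'p'),(588,378,5,'p'),(454,370,5,'p'),(400,349,15,'loupe'),(322,198,18,'red'),(338,292,18,'or'),(285,396,18,'red'),(197,442,18,'or'),(30,315,0,'tw'),(102,373,0,'tw')]: print(n,ray(d,u*.7,v*.7,z).round(0))
for u,v in[(210,268),(247,257),(271,322),(233,333)]: print(ray(d,u*.7,v*.7,96).round(0))
```

```text
p [578. -95.   5.]
p [ 567. -322.    5.]
p [ 367. -308.    5.]
p [377. -89.   5.]
loupe [409.  -1.  15.]
red [667. 137.  18.]
or [502. 103.  18.]
red [331. 182.  18.]
or [256. 318.  18.]
tw [459. 627.   0.]
tw [364. 492.   0.]
[519. 292.  96.]
[538. 236.  96.]
[437. 193.  96.]
[420. 249.  96.]
```

View pics/a.png

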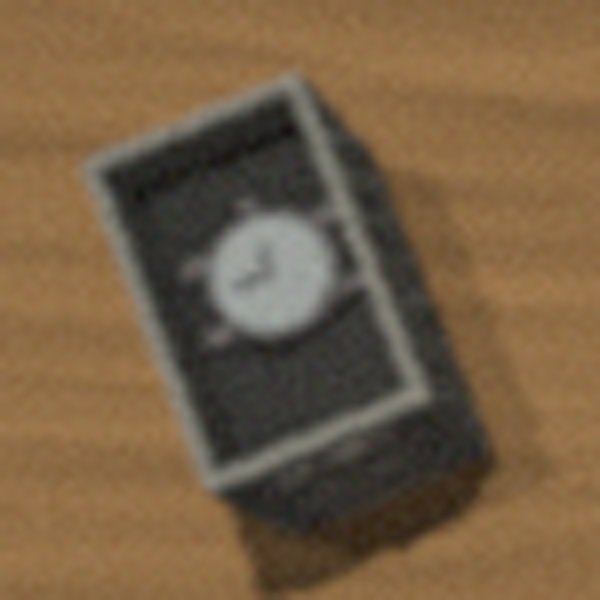

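Run:
```python
from h import *
import pickle
from scipy.optimize import least_squares
d=pickle.load(open('top0.pkl','rb'))
px=np.array([(84,160),(297,72),(432,397),(212,490)])/8-.4375+[135,170]
L=np.array([(50,32),(50,-32),(-50,-32),(-50,32)])
def P(p):
    c,s=np.cos(p[2]),np.sin(p[2]); return np.c_[L@np.array([[c,s],[-s,c]])+p[:2],np.full(4,96)]
r=least_squares(lambda p:(proj(d,P(p))-px).ravel(),[480,243,.4]);print(r.x,r.fun.round(2))
o=ctrl.get_obs()
R=cv2.Rodrigues(o['orientation'])[0];print(R.round(3).tolist(),o['ee_pos'])
yaw=np.arctan2(R[1,0],R[0,0]);print('yaw',yaw,'turn',-(r.x[2]-yaw))
print('shift tool',R.T@(np.r_[r.x[:2],200]-o['ee_pos']))
```

```text
[4.82676792e+02 2.46220871e+02 4.33833058e-01] [-0.3   0.15  0.36 -0.38  0.12 -0.08 -0.19  0.28]
[[0.938, 0.346, -0.0], [0.346, -0.938, 0.001], [0.0, -0.001, -1.0]] [ 215.8290301  -586.05043314  241.00558143]
yaw 0.35280067490463063 turn -0.08103238327496315
shift tool [ 537.98427349 -688.75157071   41.93930625]
```

Request:
arm_command:
  series:
    - {"linear": [0.027, -0.034, 0], "turn": 0}
    - {"linear": [0.027, -0.034, 0], "turn": 0}
    - {"linear": [0.027, -0.034, 0], "turn": 0}
    - {"linear": [0.027, -0.034, 0], "turn": 0}
    - {"linear": [0.027, -0.034, 0], "turn": 0}
    - {"linear": [0.027, -0.034, 0], "turn": 0}
    - {"linear": [0.027, -0.034, 0], "turn": 0}
    - {"linear": [0.027, -0.034, 0], "turn": 0}
    - {"linear": [0.027, -0.034, 0], "turn": 0}
    - {"linear": [0.027, -0.034, 0], "turn": 0}
  jaw: 1

```text
t: 1.1
ee_pos: [351.9, -172.4, 241.7]
orientation: [3.093, 0.551, 0.0]
ft_force: [0.4, 0.1, 0.3]
width: 87.9
grasp_force: 0.0
```

Request:
arm_command:
  series:
    - {"linear": [0.027, -0.034, 0], "turn": 0}
    - {"linear": [0.027, -0.034, 0], "turn": 0}
    - {"linear": [0.027, -0.034, 0], "turn": 0}
    - {"linear": [0.027, -0.034, 0], "turn": 0}
    - {"linear": [0.027, -0.034, 0], "turn": 0}
    - {"linear": [0.027, -0.034, 0], "turn": 0}
    - {"linear": [0.027, -0.034, 0], "turn": 0}
    - {"linear": [0.027, -0.034, 0], "turn": 0}
    - {"linear": [0.027, -0.034, 0], "turn": -0.08}
    - {"linear": [0, 0, 0], "turn": 0}

```text
t: 2.1
ee_pos: [475.6, 201.1, 241.6]
orientation: [-3.065, -0.683, -0.003]
ft_force: [0.1, -0.3, -0.5]
width: 87.8
grasp_force: 0.0
```

```bash
cat >> h.py <<'E'
def goal(x,y,z,yaw=None):
    o=ctrl.get_obs(); R=cv2.Rodrigues(o['orientation'])[0]; w=np.arctan2(R[1,0],R[0,0])
    print('t',o['t'],'pos',o['ee_pos'].round(1),'yaw',w.round(4),'w',o['width'],'F',o['ft_force'].round(1),'q6',o['qpos'][5].round(2))
    print('tool shift',(R.T@(np.array([x,y,z])-o['ee_pos'])).round(1),'turn',None if yaw is None else round(w-yaw,4))
E
python3 - <<'E'
from h import *
goal(482.7,246.2,150,.434)
d=cam('side');a=cv2.resize(d['frame'],(800,600),interpolation=cv2.INTER_CUBIC);cv2.imwrite('pics/s1.png',a)
E
```

```text
t 2.1 pos [475.6 201.1 241.6] yaw 0.4386 w 87.75060185587967 F [ 0.1 -0.3 -0.5] q6 1.51
tool shift [ 25.4 -37.8  91.7] turn 0.0046
```

View pics/s1.png

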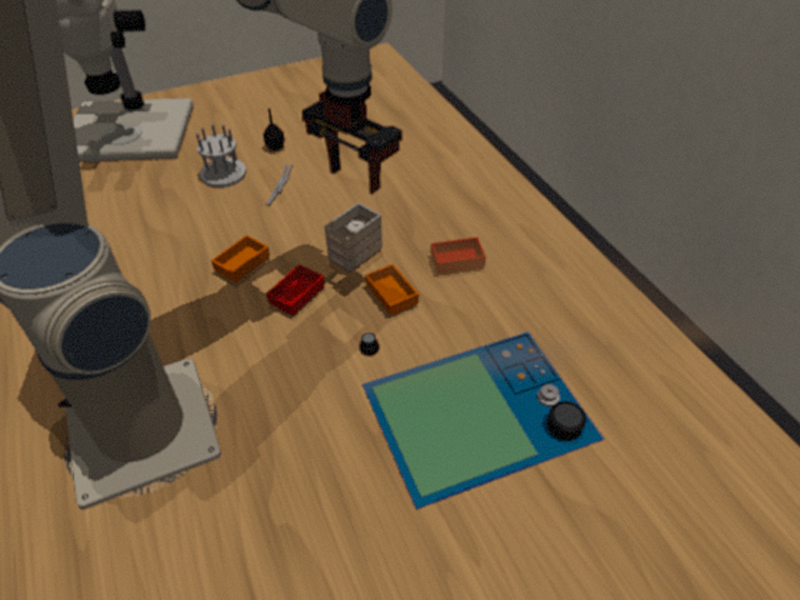

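The side view shows the open gripper above the stack. The stack's rim corners are near (327,230), (361,206), (381,217) and (348,242), and the decoy orange tray is at (390,290). I'll compare these corners with the fit from the top view.

Run:
```python
from h import *
import pickle
d=pickle.load(open('side0.pkl','rb'))
L=np.array([(50,32),(50,-32),(-50,-32),(-50,32)]);c,s=np.cos(.434),np.sin(.434)
q=L@np.array([[c,s],[-s,c]])+[482.7,246.2]
print((proj(d,np.c_[q,np.full(4,96)])/.7).round(1))
for u,v in [(327,230), (361,206), (381,217),(348,242)]: print(ray(d,u*.7,v*.7,96).round(0))
print(q.round(0))
```

```text
[[358.9 201.2]
 [382.  213.6]
 [347.9 238.4]
 [324.7 224.9]]
[423. 237.  96.]
[512. 280.  96.]
[535. 229.  96.]
[447. 186.  96.]
[[515. 296.]
 [542. 238.]
 [451. 196.]
 [424. 254.]]
```

Request:
arm_command:
  series:
    - {"linear": [0.012, -0.019, 0.03], "turn": 0.004}
    - {"linear": [0.013, -0.019, 0.03], "turn": 0}
    - {"linear": [0, 0, 0.031], "turn": 0}
    - {"linear": [0, 0, 0], "turn": 0}
    - {"linear": [0, 0, 0], "turn": 0}

```text
t: 2.65
ee_pos: [480.5, 240.8, 150.7]
orientation: [3.069, 0.666, -0.003]
ft_force: [0.5, -0.7, 0.4]
width: 87.6
grasp_force: 0.0
```

Run:
```python
from h import *
goal(482.7,246.2,59,.434)
```

```text
t 2.65 pos [480.5 240.8 150.7] yaw 0.4276 w 87.616985624351 F [ 0.5 -0.7  0.4] q6 1.59
tool shift [ 4.5 -4.  91.7] turn -0.0064
```

Run:
```python
from h import *
d=cam('side');f=d['frame']
a=cv2.resize(f[100:205,200:300],(571,600),interpolation=cv2.INTER_CUBIC)
t=cam('top');b=cv2.resize(t['frame'][160:250,135:210],(229,275));
cv2.imwrite('pics/s2.png',a)
L=np.array([(50,32),(50,-32),(-50,-32),(-50,32)]);c,s=np.cos(.434),np.sin(.434)
q=L@np.array([[c,s],[-s,c]])+[482.7,246.2]
print(((proj(d,np.c_[q,np.full(4,96)])-[200,100])*600/105).round(1))
```

```text
[[292.9 233.4]
 [385.3 283. ]
 [248.8 382. ]
 [155.8 328.1]]
```

View pics/s2.png

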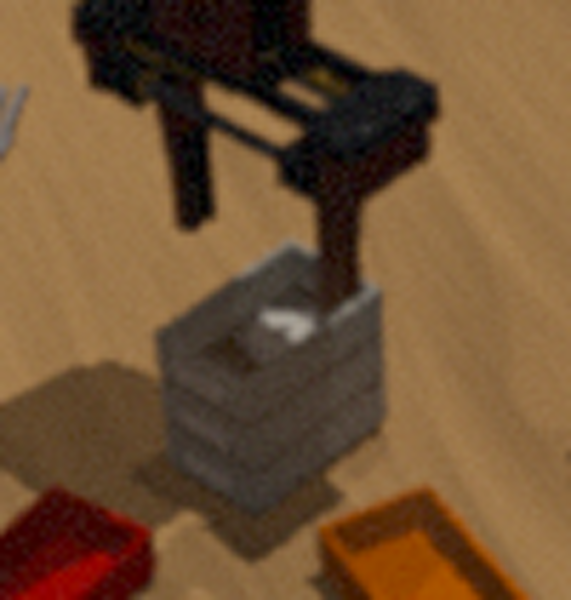

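The crop shows the rim corners at (290,243), (382,287), (248,382) and (157,335), within about 1 source pixel of the prediction, so the fit holds to about 3 mm. I'll descend around the top and middle trays together, with the fingertips 10 mm above the middle tray's origin.

Request:
arm_command:
  series:
    - {"linear": [0.003, -0.003, 0], "turn": -0.006}
    - {"linear": [0, 0, 0.02], "turn": 0}
    - {"linear": [0, 0, 0.02], "turn": 0}
    - {"linear": [0, 0, 0.02], "turn": 0}
    - {"linear": [0, 0, 0.02], "turn": 0}
    - {"linear": [0, 0, 0.01], "turn": 0}
    - {"linear": [0, 0, 0], "turn": 0}
    - {"linear": [0, 0, 0], "turn": 0}

```text
t: 3.55
ee_pos: [483.1, 246.2, 61.5]
orientation: [-3.067, -0.677, -0.002]
ft_force: [-0.1, 0.1, 0.7]
width: 87.8
grasp_force: 0.0
```

Run:
```python
from h import *
goal(482,244.5,59,.434)
```

```text
t 3.55 pos [483.1 246.2  61.5] yaw 0.4348 w 87.80792027355734 F [-0.1  0.1  0.7] q6 1.59
tool shift [-1.7  1.1  2.5] turn 0.0008
```

Request:
arm_command:
  series:
    - {"linear": [0, 0.001, 0.002], "turn": 0}
    - {"linear": [0, 0, 0], "turn": 0}

```text
t: 3.75
ee_pos: [483.4, 245.1, 59.4]
orientation: [-3.067, -0.677, -0.002]
ft_force: [0.3, -0.3, 0.3]
width: 87.9
grasp_force: 0.0
```

Request:
arm_command:
  series:
    - {"linear": [0, 0, 0], "turn": 0}
    - {"linear": [0, 0, 0], "turn": 0}
    - {"linear": [0, 0, 0], "turn": 0}
    - {"linear": [0, 0, 0], "turn": 0}
    - {"linear": [0, 0, 0], "turn": 0}
    - {"linear": [0, 0, 0], "turn": 0}
    - {"linear": [0, 0, 0], "turn": 0}
    - {"linear": [0, 0, 0], "turn": 0}
  jaw: -1

```text
t: 4.55
ee_pos: [483.0, 245.3, 58.9]
orientation: [-3.067, -0.677, -0.001]
ft_force: [-1.6, 2.9, 5.8]
width: 64.0
grasp_force: 30.0
```

Request:
arm_command:
  series:
    - {"linear": [0, 0, -0.002], "turn": 0}
    - {"linear": [0, 0, -0.004], "turn": 0}
    - {"linear": [0, 0, -0.006], "turn": 0}
    - {"linear": [0, 0, -0.008], "turn": 0}
    - {"linear": [0, 0, -0.01], "turn": 0}
    - {"linear": [0, 0, -0.01], "turn": 0}
    - {"linear": [0, 0, -0.006], "turn": 0}
    - {"linear": [0, 0, -0.004], "turn": 0}
    - {"linear": [0, 0, 0], "turn": 0}

```text
t: 5.45
ee_pos: [483.2, 245.2, 109.4]
orientation: [-3.067, -0.678, -0.002]
ft_force: [-0.0, 0.1, -3.2]
width: 64.1
grasp_force: 30.0
```

Run:
```python
from h import *
goal(480,384,110,.434)
d=cam('side');f=d['frame']
cv2.imwrite('pics/s3.png',cv2.resize(f[80:200,180:320],(700,600),interpolation=cv2.INTER_CUBIC))
```

```text
t 5.45 pos [483.2 245.2 109.4] yaw 0.4348 w 64.11924464237576 F [-0.   0.1 -3.2] q6 1.58
tool shift [  55.5 -127.3   -0.5] turn 0.0008
```

View pics/s3.png

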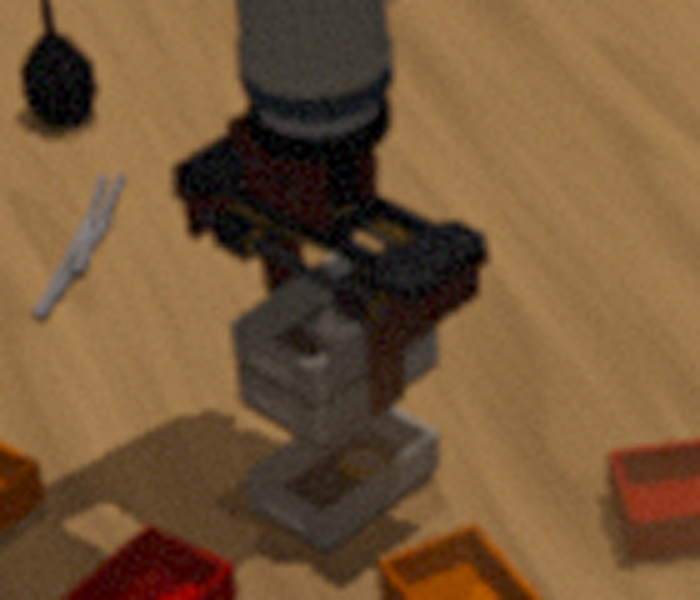

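The side view shows both upper trays lifted together and nested (234–437, 300–440), with the bottom tray left in place (250–438, 415–550). Next I'll carry the pair about 140 mm toward +y.

Request:
arm_command:
  series:
    - {"linear": [0.003, -0.007, 0], "turn": 0}
    - {"linear": [0.006, -0.014, 0], "turn": 0}
    - {"linear": [0.009, -0.021, 0], "turn": 0}
    - {"linear": [0.009, -0.021, 0], "turn": 0}
    - {"linear": [0.009, -0.021, 0], "turn": 0}
    - {"linear": [0.009, -0.021, 0], "turn": 0}
    - {"linear": [0.006, -0.014, 0], "turn": 0}
    - {"linear": [0.003, -0.007, 0], "turn": 0}
    - {"linear": [0, 0, 0], "turn": 0}
    - {"linear": [0, 0, 0], "turn": 0}

```text
t: 6.5
ee_pos: [478.5, 381.5, 108.4]
orientation: [3.067, 0.678, -0.001]
ft_force: [-0.6, -0.7, -3.1]
width: 63.9
grasp_force: 30.0
```

Request:
arm_command:
  series:
    - {"linear": [0, 0, 0.01], "turn": 0}
    - {"linear": [0, 0, 0.015], "turn": 0}
    - {"linear": [0, 0, 0.015], "turn": 0}
    - {"linear": [0, 0, 0.015], "turn": 0}
    - {"linear": [0, 0, 0.01], "turn": 0}
    - {"linear": [0, 0, 0.006], "turn": 0}
    - {"linear": [0, 0, 0.004], "turn": 0}
    - {"linear": [0, 0, 0], "turn": 0}
    - {"linear": [0, 0, 0], "turn": 0}

```text
t: 7.4
ee_pos: [479.1, 382.3, 34.0]
orientation: [-3.067, -0.678, -0.001]
ft_force: [1.0, -0.2, -2.5]
width: 63.8
grasp_force: 30.0
```

Request:
arm_command:
  series:
    - {"linear": [0, 0, 0.002], "turn": 0}
    - {"linear": [0, 0, 0.001], "turn": 0}
    - {"linear": [0, 0, 0.001], "turn": 0}
    - {"linear": [0, 0, 0.0005], "turn": 0}
    - {"linear": [0, 0, 0], "turn": 0}
    - {"linear": [0, 0, 0], "turn": 0}

```text
t: 8.0
ee_pos: [478.8, 382.0, 29.2]
orientation: [-3.068, -0.678, 0.0]
ft_force: [-0.5, -0.7, -2.5]
width: 64.0
grasp_force: 30.0
```

Request:
arm_command:
  series:
    - {"linear": [0, 0, 0.0005], "turn": 0}
    - {"linear": [0, 0, 0], "turn": 0}
    - {"linear": [0, 0, 0], "turn": 0}

```text
t: 8.3
ee_pos: [478.9, 382.1, 28.9]
orientation: [-3.068, -0.678, -0.0]
ft_force: [-1.1, -0.7, -0.2]
width: 64.0
grasp_force: 30.0
```

Request:
arm_command:
  series:
    - {"linear": [0, 0, 0.0005], "turn": 0}
    - {"linear": [0, 0, 0], "turn": 0}
    - {"linear": [0, 0, 0], "turn": 0}

```text
t: 8.6
ee_pos: [478.9, 382.1, 28.9]
orientation: [-3.068, -0.678, -0.0]
ft_force: [-2.4, -2.0, 6.5]
width: 63.6
grasp_force: 30.0
```

The force reading shows the trays are on the bench. I'll release and rise.

Request:
arm_command:
  series:
    - {"linear": [0, 0, 0], "turn": 0}
    - {"linear": [0, 0, 0], "turn": 0}
    - {"linear": [0, 0, 0], "turn": 0}
    - {"linear": [0, 0, 0], "turn": 0}
    - {"linear": [0, 0, 0], "turn": 0}
    - {"linear": [0, 0, 0], "turn": 0}
  jaw: 1

```text
t: 9.2
ee_pos: [478.8, 382.0, 28.1]
orientation: [3.068, 0.678, -0.0]
ft_force: [0.6, 0.9, -0.8]
width: 87.5
grasp_force: 0.0
```

Request:
arm_command:
  series:
    - {"linear": [0, 0, -0.01], "turn": 0}
    - {"linear": [0, 0, -0.02], "turn": 0}
    - {"linear": [0, 0, -0.03], "turn": 0}
    - {"linear": [0, 0, -0.03], "turn": 0}
    - {"linear": [0, 0, -0.03], "turn": 0}
    - {"linear": [-0.009, 0.021, 0], "turn": 0}
    - {"linear": [-0.018, 0.042, 0], "turn": 0}
    - {"linear": [-0.018, 0.042, 0], "turn": 0}
    - {"linear": [-0.009, 0.021, 0], "turn": 0}
    - {"linear": [0, 0, 0], "turn": 0}

```text
t: 10.2
ee_pos: [482.7, 242.5, 148.9]
orientation: [3.068, 0.673, -0.001]
ft_force: [-0.5, 0.1, 0.5]
width: 87.9
grasp_force: 0.0
```

Run:
```python
from h import *
goal(483,245,26,.434)
d=cam('side');f=d['frame']
cv2.imwrite('pics/s4.png',cv2.resize(f[80:200,180:320],(700,600),interpolation=cv2.INTER_CUBIC))
L=np.array([(50,32),(50,-32),(-50,-32),(-50,32)]);c,s=np.cos(.434),np.sin(.434)
q=L@np.array([[c,s],[-s,c]])+[483,245]
print(((proj(d,np.c_[q,np.full(4,36)])-[180,80])*5).round(1))
```

```text
t 10.2 pos [482.7 242.5 148.9] yaw 0.4317 w 87.86803865246563 F [-0.5  0.1  0.5] q6 1.58
tool shift [  1.4  -2.2 122.9] turn -0.0023
[[362.9 384.4]
 [441.3 428.2]
 [325.9 515.1]
 [247.  467.7]]
```

View pics/s4.png

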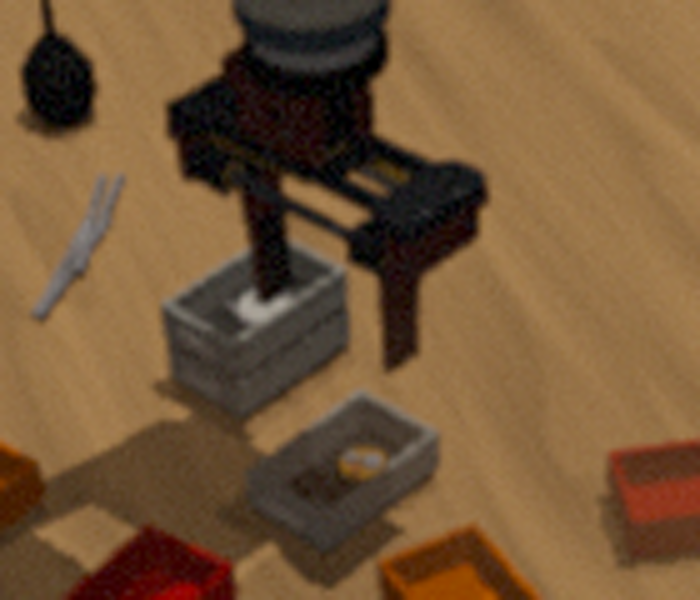

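The pair stands nested aside (165–347, 245–415), with the watch in the top tray. The bottom tray is where expected, with corners near (362,393), (440,432), (325,520) and (247,477), and its movement inside. I'll grasp it now.

Request:
arm_command:
  series:
    - {"linear": [0, 0, 0.03], "turn": 0}
    - {"linear": [0, 0, 0.03], "turn": 0}
    - {"linear": [0, 0, 0.03], "turn": 0}
    - {"linear": [0, 0, 0.02], "turn": 0}
    - {"linear": [0, 0, 0.01], "turn": 0}
    - {"linear": [0, 0, 0], "turn": 0}
    - {"linear": [0, 0, 0], "turn": 0}

```text
t: 10.95
ee_pos: [483.4, 245.9, 28.8]
orientation: [-3.067, -0.679, -0.002]
ft_force: [0.2, -0.1, 0.2]
width: 87.9
grasp_force: 0.0
```

Request:
arm_command:
  series:
    - {"linear": [0, 0, 0.002], "turn": 0}
    - {"linear": [0, 0, 0], "turn": 0}
    - {"linear": [0, 0, 0], "turn": 0}
    - {"linear": [0, 0, 0], "turn": 0}
    - {"linear": [0, 0, 0], "turn": 0}
    - {"linear": [0, 0, 0], "turn": 0}
    - {"linear": [0, 0, 0], "turn": 0}
    - {"linear": [0, 0, 0], "turn": 0}
    - {"linear": [0, 0, 0], "turn": 0}
  jaw: -1

```text
t: 11.85
ee_pos: [483.3, 245.2, 26.8]
orientation: [-3.067, -0.677, -0.001]
ft_force: [-1.5, 0.5, 5.8]
width: 63.9
grasp_force: 30.0
```

Request:
arm_command:
  series:
    - {"linear": [0, 0, -0.003], "turn": 0}
    - {"linear": [0, 0, -0.007], "turn": 0}
    - {"linear": [0, 0, -0.01], "turn": 0}
    - {"linear": [0, 0, -0.015], "turn": 0}
    - {"linear": [0, 0, -0.015], "turn": 0}
    - {"linear": [0, 0, -0.015], "turn": 0}
    - {"linear": [0, 0, -0.015], "turn": 0}
    - {"linear": [0, 0, -0.01], "turn": 0}
    - {"linear": [0, 0, -0.01], "turn": 0}
    - {"linear": [0, 0, 0], "turn": 0}

```text
t: 12.85
ee_pos: [483.7, 245.4, 127.8]
orientation: [-3.067, -0.678, -0.004]
ft_force: [0.2, 0.2, -1.2]
width: 63.7
grasp_force: 30.0
```

Run:
```python
from h import *
goal(472.5,-204,126.5,.434)
```

```text
t 12.85 pos [483.7 245.4 127.8] yaw 0.4348 w 63.731728414011506 F [ 0.2  0.2 -1.2] q6 1.58
tool shift [-199.4  402.8    0.7] turn 0.0008
```

Request:
arm_command:
  series:
    - {"linear": [-0.004, 0.008, 0], "turn": 0}
    - {"linear": [-0.008, 0.016, 0], "turn": 0}
    - {"linear": [-0.012, 0.024, 0], "turn": 0}
    - {"linear": [-0.016, 0.032, 0], "turn": 0}
    - {"linear": [-0.016, 0.032, 0], "turn": 0}
    - {"linear": [-0.016, 0.032, 0], "turn": 0}
    - {"linear": [-0.016, 0.032, 0], "turn": 0}
    - {"linear": [-0.016, 0.032, 0], "turn": 0}
    - {"linear": [-0.016, 0.032, 0], "turn": 0}
    - {"linear": [-0.016, 0.032, 0], "turn": 0}

```text
t: 13.85
ee_pos: [473.0, -60.7, 125.4]
orientation: [-3.067, -0.677, 0.003]
ft_force: [-0.0, 0.4, -0.8]
width: 63.5
grasp_force: 30.0
```

Request:
arm_command:
  series:
    - {"linear": [-0.016, 0.032, 0], "turn": 0}
    - {"linear": [-0.016, 0.032, 0], "turn": 0}
    - {"linear": [-0.012, 0.024, 0], "turn": 0}
    - {"linear": [-0.008, 0.018, 0], "turn": 0}
    - {"linear": [-0.008, 0.016, 0], "turn": 0}
    - {"linear": [-0.004, 0.009, 0], "turn": 0}
    - {"linear": [0, 0, 0], "turn": 0}
    - {"linear": [0, 0, 0], "turn": 0}

```text
t: 14.65
ee_pos: [470.7, -204.3, 125.8]
orientation: [-3.067, -0.677, 0.001]
ft_force: [0.4, -0.7, -1.5]
width: 63.8
grasp_force: 30.0
```

Run:
```python
from h import *
goal(472.5,-204,31.5,.434)
d=cam('side');f=d['frame']
cv2.imwrite('pics/s5.png',cv2.resize(f[120:360,180:440],(650,600),interpolation=cv2.INTER_CUBIC))
```

```text
t 14.65 pos [ 470.7 -204.3  125.8] yaw 0.4344 w 63.84920269049728 F [ 0.4 -0.7 -1.5] q6 0.7
tool shift [ 1.8  0.5 94.3] turn 0.0004
```

View pics/s5.png

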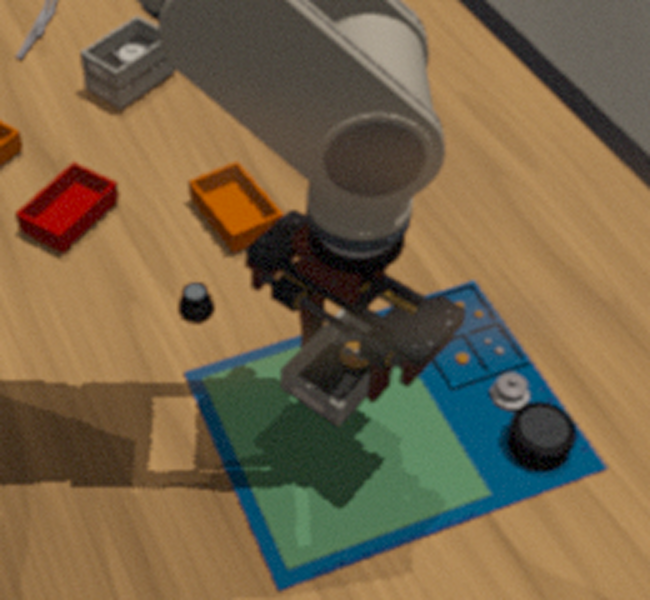

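The tray is held level over the pad at (335,370), with the movement inside, and the bystanders haven't moved. Lowering now: contact should come near TCP z ≈ 31.8.

Request:
arm_command:
  series:
    - {"linear": [0, 0, 0.01], "turn": 0}
    - {"linear": [0, 0, 0.02], "turn": 0}
    - {"linear": [0, 0, 0.02], "turn": 0}
    - {"linear": [0, 0, 0.02], "turn": 0}
    - {"linear": [0, 0, 0.01], "turn": 0}
    - {"linear": [0, 0, 0.006], "turn": 0}
    - {"linear": [0, 0, 0.004], "turn": 0}
    - {"linear": [0, 0, 0.002], "turn": 0}
    - {"linear": [0, 0, 0], "turn": 0}
    - {"linear": [0, 0, 0], "turn": 0}

```text
t: 15.7
ee_pos: [471.7, -204.9, 34.7]
orientation: [3.067, 0.677, 0.001]
ft_force: [0.0, 0.7, -1.0]
width: 63.7
grasp_force: 30.0
```

Request:
arm_command:
  series:
    - {"linear": [0, 0, 0.0005], "turn": 0}
    - {"linear": [0, 0, 0], "turn": 0}
    - {"linear": [0, 0, 0], "turn": 0}

```text
t: 16.0
ee_pos: [471.4, -204.8, 33.9]
orientation: [3.067, 0.678, 0.0]
ft_force: [0.3, -0.6, -1.8]
width: 63.9
grasp_force: 30.0
```

Request:
arm_command:
  series:
    - {"linear": [0, 0, 0.001], "turn": 0}
    - {"linear": [0, 0, 0.0005], "turn": 0}
    - {"linear": [0, 0, 0], "turn": 0}
    - {"linear": [0, 0, 0], "turn": 0}

```text
t: 16.4
ee_pos: [471.3, -204.7, 32.1]
orientation: [-3.068, -0.678, 0.0]
ft_force: [-0.2, 0.5, -1.7]
width: 63.7
grasp_force: 30.0
```

Request:
arm_command:
  series:
    - {"linear": [0, 0, 0.0005], "turn": 0}
    - {"linear": [0, 0, 0], "turn": 0}
    - {"linear": [0, 0, 0], "turn": 0}

```text
t: 16.7
ee_pos: [471.3, -204.7, 31.8]
orientation: [3.068, 0.678, 0.0]
ft_force: [0.2, -0.8, 2.9]
width: 63.8
grasp_force: 30.0
```

The tray is touching the pad. I'll release, rise, and look from above.

Request:
arm_command:
  series:
    - {"linear": [0, 0, 0], "turn": 0}
    - {"linear": [0, 0, 0], "turn": 0}
    - {"linear": [0, 0, 0], "turn": 0}
    - {"linear": [0, 0, 0], "turn": 0}
    - {"linear": [0, 0, 0], "turn": 0}
    - {"linear": [0, 0, 0], "turn": 0}
  jaw: 1

```text
t: 17.3
ee_pos: [471.3, -204.7, 31.7]
orientation: [3.068, 0.678, 0.0]
ft_force: [-0.7, 0.6, 0.1]
width: 88.0
grasp_force: 0.0
```

Request:
arm_command:
  series:
    - {"linear": [0, 0, -0.01], "turn": 0}
    - {"linear": [0, 0, -0.02], "turn": 0}
    - {"linear": [0, 0, -0.03], "turn": 0}
    - {"linear": [0, 0, -0.04], "turn": 0}
    - {"linear": [0, 0, -0.04], "turn": 0}
    - {"linear": [-0.01, 0.04, -0.02], "turn": 0}
    - {"linear": [-0.01, 0.04, 0], "turn": 0}
    - {"linear": [-0.01, 0.04, 0], "turn": 0}
    - {"linear": [-0.01, 0.04, 0], "turn": 0}
    - {"linear": [0, 0.04, 0], "turn": 0}

```text
t: 18.3
ee_pos: [518.6, -404.8, 192.7]
orientation: [3.068, 0.676, -0.0]
ft_force: [-0.2, -0.1, -0.2]
width: 87.8
grasp_force: 0.0
```

Request:
arm_command:
  series:
    - {"linear": [0, 0.04, 0], "turn": 0}
    - {"linear": [0, 0.04, 0], "turn": 0}
    - {"linear": [0, 0.04, 0], "turn": 0}
    - {"linear": [0, 0, 0], "turn": 0}
    - {"linear": [0, 0, 0], "turn": 0}
    - {"linear": [0, 0, 0], "turn": 0}

```text
t: 18.9
ee_pos: [569.2, -510.6, 191.7]
orientation: [-3.066, -0.678, 0.001]
ft_force: [-0.4, 0.4, 0.7]
width: 87.9
grasp_force: 0.0
```

Run:
```python
from h import *
goal(0,0,0)
d=cam('top');f=d['frame']
cv2.imwrite('pics/t6.png',cv2.resize(f[110:320,110:430],(800,525),interpolation=cv2.INTER_CUBIC))
import pickle;pickle.dump(d,open('t6.pkl','wb'))
```

```text
t 18.9 pos [ 569.2 -510.6  191.7] yaw 0.4351 w 87.91621071089145 F [-0.4  0.4  0.7] q6 0.39
tool shift [-300.9 -702.8  192.7] turn None
```

View pics/t6.png

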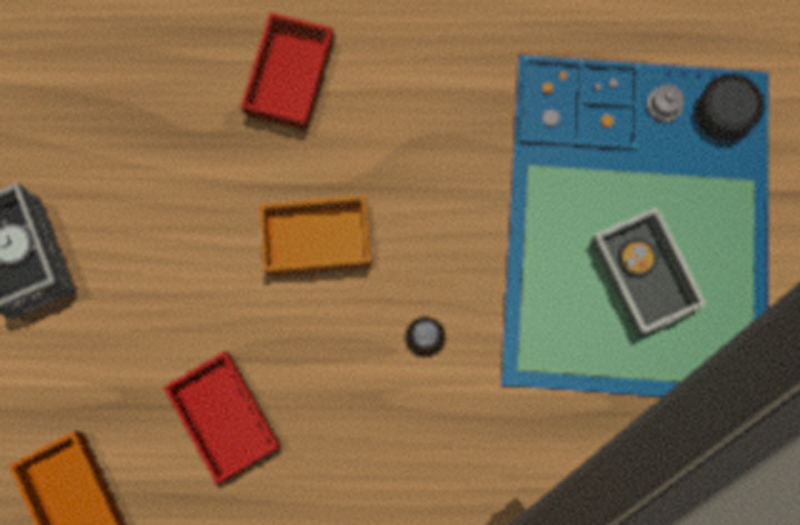

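The tray sits centred on the pad: its centre is at (648,272) and the pad's is about (637,275), less than 10 mm apart, with its movement inside. The other pair is nested on the bench at the left, watch inside, and the bystanders are where they were, so I'll hand it in.

```bash
python3 -c "
from workcell import ctrl
print(ctrl.close_job())"
```

```text
the job is handed in; nothing more can be done
None
```

I handed in the job at about 19 s of the 72 s allowed: the bottom tray stands on the green pad within about 10 mm of its centre. The other two trays are still nested in order on the bare bench, moved as a pair in one lift. The watch and the bottom tray's movement are visible in their trays, and the middle tray's contents are hidden by the one above. No verdict came back.

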